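# Stand the spare-bulb case tools end down

## Task

The blue spare-bulb case has heavy tools packed in one end and light bulbs in the other, and nothing outside shows which. Lift it clear of the desk by its swinging black handle, see which end dips, then stand it upright on the round cork mat with the heavy end down, wholly on the mat, and let go. Leave the green case where it is.

Things in the scene. Friction and masses are not known exactly. Their poses are not given: they have to be found in the camera images.
- case_centre (a point): centre of the blue case, a closed box 140 x 50 x 50 mm, alike brass bands at both ends, about 0.5 kg. It starts lying flat. x along its length, y across it along the handle's pivot, z out of its lid. Either end may be the heavy one, at random; the centre of mass is about 20 mm from here towards it. Standing upright on the mat, this point is 73 mm above the desk
- handle_grip (a point): centre of the flat-sided black grip on the blue case's handle: 40 mm (along the case) x 18 mm (across, case y) x 45 mm tall, on a steel yoke 64 mm wide whose cross bar is 25 mm below. The yoke turns about the case's y axis through its centre, 93 mm from here. At the start the handle stands nearly straight up, this point 118 mm above the desk. Take it from above, closing across the 18 mm
- handle (a joint): angle (rad) of the handle on the case: 0 straight up from the lid, + leaning to the case's +x end; stops at -0.87 and +0.87; slight friction. Hung from the upright handle, the heavy end drops until the stop: +0.87 if the -x end dips, -0.87 if the +x end does. To bring the case upright, the hand then leans about 40 degrees (0.7) more towards the dipped end, which turns that end straight down
- mat_centre (a point): middle of the top of the round cork mat, 130 mm across, 3 mm thick, fixed to the desk, z up
- green_centre (a point): centre of the green case, a bystander of the same size and shape as the blue one (140 x 50 x 50 mm, axes alike, with a rigid upright handle, 140 mm tall over all); to be left alone
Things that resemble listed ones, but are neither listed nor needed, are in the scene too. There is more than one size of the part that bears case_centre; the job needs the smaller. What is meant by the part that bears mat_centre is not purple, and is the smaller of those in its own colour.

How it is judged:
By the outcome, as a careful person would: the job done as asked, in the order asked, and still so for the second after the job is handed in, with the robot touching nothing.
It also fails if it takes over 38 s, if anything falls off the work surface, if the arm or the gripper's body presses on something with over 40 N, if the wrist force passes 120 N, or if a joint passes its speed limit or range.

## Robot

A 6-joint arm with a two-finger parallel gripper is mounted at the origin on the work surface. World frame = base frame: x ahead of the robot, y to its left, z up, the work surface at z = 0. Lengths are in m, angles in degrees, forces in N, time in s.
With the tool pointing down it reaches from about 0.4 to 0.825 m from the base axis. Payload 7 kg.
Tool frame: the origin (TCP) lies at the very end of the fingers, on their centre line; the grasp point (between the pads) lies 19 mm behind it (ctrl.grip_depth is the distance from the TCP to the grasp point, in m); z points along the fingers, y is the line along which they close (so a half turn about z gives the same grasp; the last joint's range is limited). The gripper opens to 88 mm and grips with 3 to 60 N. Pads are 19 mm wide; open, the fingers measure 130 mm over their backs; the gripper's body (78 mm by 193 mm) begins 47 mm behind the grasp point.
Start: joints at [-55.858, 20.546, 0.682, 0, -70.136, -16.507], TCP at [0.204, -0.643, 0.227] pointing down, gripper open.
Joint ranges: [-176.03, 176.03], [-82.01, 121.73], [-58.28, 71.71], [-173.87, 95.51], [-174.79, -0.11], [-173.66, 173.66]. Speed limits (degrees/s): [136.94, 136.94, 172.46, 180, 180, 180].

## Interface

Orientations are given as [roll, pitch, yaw] about the fixed x, y, z axes, in that order (R = Rz(yaw) Ry(pitch) Rx(roll)).
In Python, from plant import get_obs, eyes, ctrl, spotter gives the robot as it stands.
- The arm moves only by the shell command python3 -m crank 'ROWS'. ROWS is JSON, one flat list of numbers, 7 for each row, row after row: the turn, a rotation vector about the tool's x, y, z in rad, then the shift along the tool's x, y, z in mm, then the opening, from 0 (shut) to 1 (fully open). A call has 1 to 5 rows; each row shifts and turns the commanded pose from where the row before left it, along the tool's axes as they then stand; what a row does not reach is not made up. A row lasts 1/8 s, in which the tool goes at most 62.5 mm and 10.7 degrees, less where a joint would pass 70% of its speed; a pose out of reach is approached as far as the arm can. A call is refused whole if a number of a shift passes 62.5 or a number of a turn 0.188, either way. A call with a gripper value outside its range is refused whole. The fingers move at their own pace and stop on an object; the grip force is fixed at half the most. Time passes only in rows, so rows that do not move let the fingers close. It gives the time, the measured TCP pose, the force, the opening and the grip force at its end, in the units of the state.
- get_obs(): the state, without advancing time (a new reading comes with each control period).
- eyes.snapshot(name): name is "scene" or "top" or "wrist"; returns the picture (400x640x3 uint8, blue, green, red); there is no depth.
- eyes.camera_model(name): a dict with "fx", "fy", "cx", "cy" (pixels), "extrinsics" (4x4, takes a point from camera to world coordinates). Camera axes: x right, y down, z forward; pixel columns grow to the right and rows downward; lengths in m; the calibration is good to about 2 mm. A picture is of the moment at which its call begins: read the wrist's pose just before it. camera_model takes no time and is no camera call; for the wrist camera it gives the pose at the moment of the call.
- ctrl.close_job(): hands the job in; it is judged then, once.
Trained networks look in the newest picture that a camera, given by its name, has taken for a name from the list of things; names that differ only in an ending like _2 or _b are one class to them, and where a whole thing is asked for, a point or a joint stands for the part that bears it (a point fixed in the world has none). Each returns a list of dicts, best first, with "p" (0 to 1); they miss things now and then, are a little off and sometimes report something else, mostly with a low value. They report only what shows in the picture. A call takes as long as a camera call. They do not tell look-alikes from the thing itself.
- spotter.outline_of(camera, target): "region" (400x640 bool, what is visible of it) and "rect" ([left, top, width, height] in pixels, round what is visible of it).
- spotter.place_of(camera, target): "location" ([column, row] in pixels: a listed point, or the origin of a listed thing).
The state is a dict: "clock": time; "joint_pos": joint angles; "qvel": joint speeds; "tau": joint torques, N m; "tool_pos": TCP position; "orientation": TCP orientation; "force": force on the tool from outside, world axes, zero at the start; "moment": the same for the moment, N m; "opening": finger opening in m; "gripper_force": force on a finger pad.
Only numpy, scipy, OpenCV 4.12 (cv2) and the standard library are available. Lean on these libraries where they do the work, as an engineer would, in place of code of your own. Each camera call takes 0.05 s, during which the arm holds its last target. There are 200 camera calls.

## Working session

There is one attempt and no reset: what is moved stays moved. The work goes in short steps, Python scripts to look and compute and a shell command to move; the robot and the scene stay as the last step left them, time stands still between calls to the robot, and variables do not carry over. Pictures are saved under pics/ and viewed, at most 10 in all, crops included, and the job is handed in when it is done.

```bash
mkdir -p pics; ls
cat > h.py <<'E'
import numpy as np,cv2
from plant import get_obs, eyes, ctrl, spotter
def ray(cam,px,z):
    m=eyes.camera_model(cam);E=np.array(m["extrinsics"])
    d=E[:3,:3]@np.array([(px[0]-m["cx"])/m["fx"],(px[1]-m["cy"])/m["fy"],1]);o=E[:3,3]
    return o+d*(z-o[2])/d[2]
E
python3 - <<'E'
from h import *
a=eyes.snapshot("top");b=eyes.snapshot("scene")
cv2.imwrite("pics/top.png",a);cv2.imwrite("pics/scene.png",b)
for c in("top","scene"):
  for t,z in(("case_centre",.025),("handle_grip",.118),("mat_centre",.003),("green_centre",.025)):
    for r in spotter.place_of(c,t):
      print(c,t,round(r["p"],2),np.round(r["location"]),np.round(ray(c,r["location"],z),3))
print(get_obs()["clock"])
E
```

```text
pics
top case_centre 0.84 [434. 169.] [ 0.518 -0.219  0.025]
top case_centre 0.76 [462. 289.] [ 0.24  -0.28   0.025]
top case_centre 0.37 [448. 162.] [ 0.537 -0.253  0.025]
top handle_grip 0.94 [486. 293.] [ 0.241 -0.292  0.118]
top handle_grip 0.56 [444. 161.] [ 0.515 -0.212  0.118]
top mat_centre 0.92 [178. 257.] [0.292 0.383 0.003]
top mat_centre 0.9 [330. 220.] [0.39  0.025 0.003]
top mat_centre 0.86 [331. 147.] [0.572 0.028 0.003]
top green_centre 0.9 [245. 159.] [0.53  0.234 0.025]
scene case_centre 0.96 [232. 181.] [ 0.517 -0.204  0.025]
scene case_centre 0.69 [306. 140.] [ 0.242 -0.299  0.025]
scene handle_grip 0.89 [307.  98.] [ 0.192 -0.38   0.118]
scene handle_grip 0.74 [225. 148.] [ 0.515 -0.214  0.118]
scene mat_centre 0.85 [459. 304.] [0.296 0.374 0.003]
scene mat_centre 0.81 [314. 220.] [0.402 0.028 0.003]
scene mat_centre 0.63 [250. 248.] [0.565 0.033 0.003]
scene green_centre 0.78 [310. 298.] [0.529 0.235 0.025]
0.5
```

View pics/top.png

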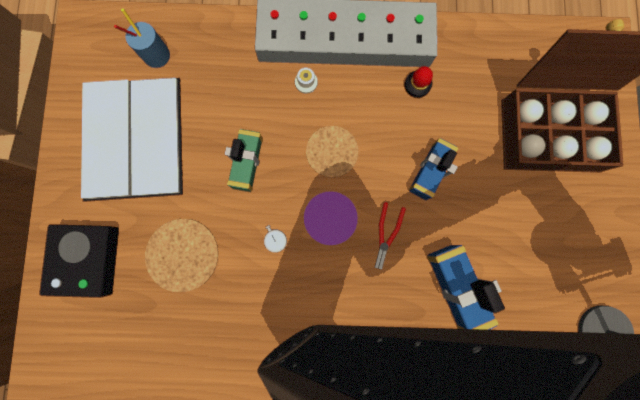

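View pics/scene.png

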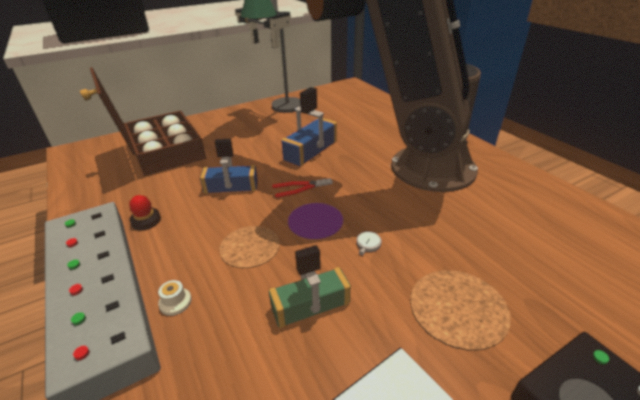

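Look-alikes in the top view are as follows.
- **Blue cases:** (434,169) small and (462,289) large, so I take (434,169).
- **Mats:** (331,150) small cork, (181,255) large cork and (330,218) purple, so I take (331,150).
- **Green case:** it is at (245,159) and is to be left alone.

Next is a close crop and the yaw.

Run:
```python
from h import *
a=eyes.snapshot("top")
cv2.imwrite("pics/crop.png",cv2.resize(a[110:230,300:480],None,fx=4,fy=4,interpolation=cv2.INTER_CUBIC))
for t,z,w in(("case_centre",.05,(434,169)),("mat_centre",.003,(331,150))):
  for r in spotter.outline_of("top",t):
    m=r["region"].astype(np.uint8);ys,xs=np.nonzero(m)
    if abs(xs.mean()-w[0])>25 or abs(ys.mean()-w[1])>25: continue
    pts=np.array([ray("top",p,z)[:2] for p in zip(xs,ys)],np.float32)
    print(t,round(r["p"],2),r["rect"],cv2.minAreaRect(pts))
hsv=cv2.cvtColor(a,cv2.COLOR_BGR2HSV)
y=cv2.inRange(hsv,(20,110,110),(35,255,255));y[:, :405]=0;y[:130]=0;y[205:]=0;y[:,465:]=0
n,l,s,c=cv2.connectedComponentsWithStats(y)
for i in range(1,n):
  if s[i,4]>8: print(s[i],c[i],ray("top",c[i],.047))
```

```text
case_centre 0.86 [407.6, 139.3, 49.1, 59.3] ((0.5112250447273254, -0.21450218558311462), (0.07677716016769409, 0.1522553563117981), 58.46295166015625)
mat_centre 0.81 [301.7, 125.0, 53.4, 49.7] ((0.5619102716445923, 0.02630733698606491), (0.12671715021133423, 0.12620669603347778), 1.74018132686615)
[438 139  20  12  83] [448.06024096 144.34939759] [ 0.57387109 -0.24599802  0.047     ]
[414 184  16  10  63] [421.01587302 188.44444444] [ 0.4666955  -0.18144927  0.047     ]
```

View pics/crop.png

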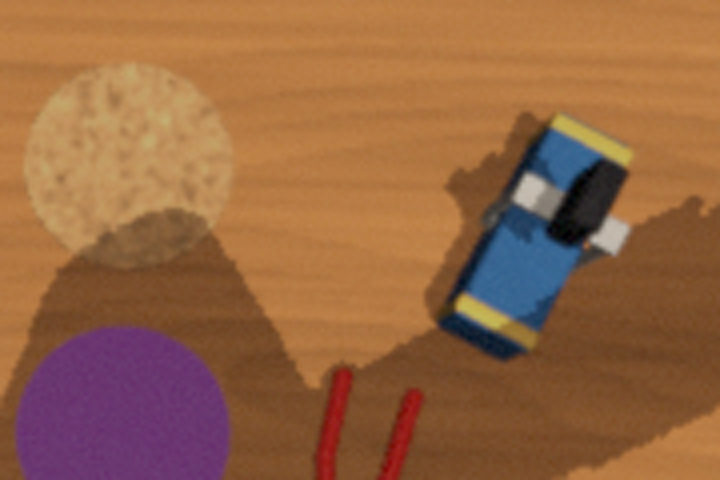

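The crop shows one cork disc (crop (128,165)) and the small blue case with brass bands at both ends. The black grip is at (590,200), tilted slightly in view by parallax. The chosen case is the smaller one, with its axis at yaw about −31°.

```bash
cat >> h.py <<'E'
from scipy.spatial.transform import Rotation as Ro
def go(p,rpy):
    o=get_obs();R=Ro.from_euler("xyz",o["orientation"],degrees=True);T=Ro.from_euler("xyz",rpy,degrees=True)
    rv=(R.inv()*T).as_rotvec();d=np.array(p)-o["tool_pos"]
    print("clock",o["clock"],"tcp",np.round(o["tool_pos"],3),"rpy",np.round(o["orientation"],1),"q",np.round(o["joint_pos"],0))
    print("turn",np.round(rv,3),"shift old axes mm",np.round(1e3*R.inv().apply(d)),"new axes",np.round(1e3*T.inv().apply(d)))
E
python3 -c "
from h import *
print(Ro.from_euler('xyz',get_obs()['orientation'],degrees=True).as_matrix().round(2))
for y in(59,-121): go([.516,-.213,.22],[180,0,y-90])
for y in(59,-121): go([.516,-.213,.22],[180,0,y+90])
"
```

```text
[[-0.95 -0.3  -0.  ]
 [-0.3   0.95 -0.  ]
 [ 0.   -0.   -1.  ]]
clock 0.65 tcp [ 0.204 -0.643  0.227] rpy [-180.    -0.  -162.4] q [-56.  21.   1.   0. -70. -17.]
turn [ 0.    -0.    -2.293] shift old axes mm [-427.  316.    7.] new axes [  45. -529.    7.]
clock 0.65 tcp [ 0.204 -0.643  0.227] rpy [-180.    -0.  -162.4] q [-56.  21.   1.   0. -70. -17.]
turn [-0.    -0.     0.849] shift old axes mm [-427.  316.    7.] new axes [-45. 529.   7.]
clock 0.65 tcp [ 0.204 -0.643  0.227] rpy [-180.    -0.  -162.4] q [-56.  21.   1.   0. -70. -17.]
turn [-0.    -0.     0.849] shift old axes mm [-427.  316.    7.] new axes [-45. 529.   7.]
clock 0.65 tcp [ 0.204 -0.643  0.227] rpy [-180.    -0.  -162.4] q [-56.  21.   1.   0. -70. -17.]
turn [ 0.    -0.    -2.293] shift old axes mm [-427.  316.    7.] new axes [  45. -529.    7.]
```

```bash
python3 -m crank '[0,0,0.17,-44,33,0,1, 0,0,0.17,-38,40,0,1, 0,0,0.17,-31,46,0,1, 0,0,0.17,-23,50,0,1, 0,0,0.17,-14,53,0,1]'; python3 -c "
from h import *
go([.516,-.213,.22],[180,0,149])"
```

```text
clock: 1.27
tool_pos: [0.3668, -0.4186, 0.2269]
orientation: [-180.0, 0.0, 148.6]
force: [2.1, -0.5, -0.1]
opening: 0.0877
gripper_force: 0.0
clock 1.275 tcp [ 0.367 -0.419  0.227] rpy [-180.     0.   148.6] q [-29.   9. -14.   0. -66. -93.]
turn [-0.     0.001 -0.007] shift old axes mm [-20. 253.   7.] new axes [-22. 253.   7.]
```

```bash
python3 -m crank '[0,0,0,-5,60,0,1, 0,0,0,-5,60,0,1, 0,0,0,-5,60,0,1, 0,0,0,-5,60,0,1, 0,0,0,0,10,0,1]'
python3 - <<'E'
from h import *
go([.516,-.213,.22],[180,0,149])
a=eyes.snapshot("wrist");cv2.imwrite("pics/w1.png",a)
for t,z in(("case_centre",.025),("handle_grip",.118)):
  for r in spotter.place_of("wrist",t): print(t,round(r["p"],2),np.round(r["location"]),np.round(ray("wrist",r["location"],z),3))
hsv=cv2.cvtColor(a,cv2.COLOR_BGR2HSV)
y=cv2.inRange(hsv,(20,110,90),(35,255,255))
n,l,s,c=cv2.connectedComponentsWithStats(y)
for i in range(1,n):
  if s[i,4]>100: print(s[i],c[i],ray("wrist",c[i],.047))
E
```

```text
clock: 1.9
tool_pos: [0.5139, -0.2135, 0.2266]
orientation: [180.0, 0.0, 149.1]
force: [-0.7, -0.1, -1.0]
opening: 0.0873
gripper_force: 0.0
clock 1.9 tcp [ 0.514 -0.214  0.227] rpy [180.    0.  149.1] q [  -2.    9.  -14.   -0.  -66. -118.]
turn [0.    0.    0.003] shift old axes mm [-2.  2.  7.] new axes [-2.  2.  7.]
case_centre 0.91 [320. 187.] [ 0.515 -0.222  0.025]
handle_grip 0.85 [320. 206.] [ 0.511 -0.22   0.118]
[159   0  42  57 900] [178.53888889  26.14444444] [ 0.31142338 -0.25349577  0.047     ]
[295 127  50  13 445] [319.26516854 132.34157303] [ 0.46126547 -0.19146561  0.047     ]
```

View pics/w1.png

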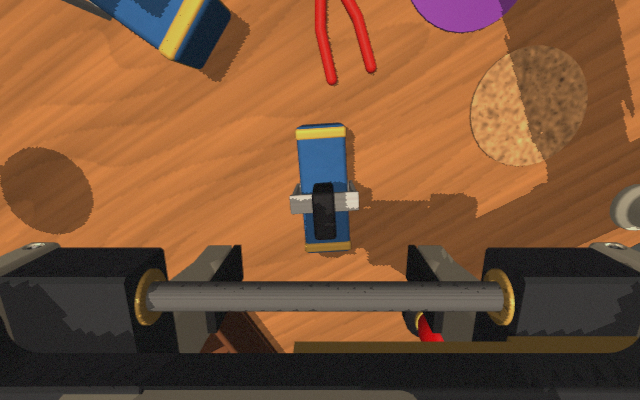

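The wrist view shows the small case with its lid ends at (321,130) and (327,247) and the black grip at (324,210). The small cork mat is at (528,106).

Run:
```python
from h import *
a=ray("wrist",(321,127),.05);b=ray("wrist",(328,248),.05);d=b-a
print(a,b,np.linalg.norm(d),np.degrees(np.arctan2(d[1],d[0])),(a+b)/2)
for p,z in (((320,183),.1405),((329,183),.1405),((316,238),.1405),((333,238),.1405),((324,213),.14),((320,206),.118)): print(ray("wrist",p,z))
go([.514,-.216,.227],[180,0,152])
```

```text
[ 0.45757887 -0.18714199  0.05      ] [ 0.57362408 -0.24835067  0.05      ] 0.1311982929787707 -27.809650212679845 [ 0.51560148 -0.21774633  0.05      ]
[ 0.48991944 -0.20665683  0.1405    ]
[ 0.49347368 -0.2007559   0.1405    ]
[ 0.52683395 -0.23283929  0.1405    ]
[ 0.53389285 -0.22112072  0.1405    ]
[ 0.5122372  -0.21652906  0.14      ]
[ 0.51100114 -0.21978067  0.118     ]
clock 2.05 tcp [ 0.512 -0.216  0.227] rpy [-180.   -0.  149.] q [  -3.    9.  -15.    0.  -66. -118.]
turn [-0.    -0.    -0.052] shift old axes mm [-2.  1. -0.] new axes [-2.  1. -0.]
```

```bash
python3 -m crank '[0,0,-0.035,0,0,40,1, 0,0,0,0,0,45,1, 0,0,0,0,0,39,1, 0,0,0,0,0,0,0, 0,0,0,0,0,0,0]';python3 -m crank '[0,0,0,0,0,0,0, 0,0,0,0,0,0,0,0,0,0,0,0,0,0]'
```

```text
clock: 2.68
tool_pos: [0.5126, -0.2173, 0.1041]
orientation: [180.0, 0.1, 150.9]
force: [0.3, 0.8, 1.1]
opening: 0.0733
gripper_force: 0.0
clock: 3.05
tool_pos: [0.5124, -0.2162, 0.1033]
orientation: [180.0, 0.1, 150.9]
force: [-0.3, 0.3, 1.0]
opening: 0.0429
gripper_force: 0.0
```

```bash
python3 -m crank '[0,0,0,0,0,0,0, 0,0,0,0,0,0,0,0,0,0,0,0,0,0,0,0,0,0,0,0,0,0,0,0,0,0,0,0]'; python3 -m crank '[0,0,0,0,0,0,0,0,0,0,0,0,-15,0, 0,0,0,0,0,-30,0,0,0,0,0,0,-30,0,0,0,0,0,0,-30,0]'
```

```text
clock: 3.68
tool_pos: [0.5122, -0.2161, 0.1024]
orientation: [180.0, 0.0, 150.9]
force: [1.9, 0.1, -2.2]
opening: 0.0178
gripper_force: 30.0
clock: 4.3
tool_pos: [0.5111, -0.2161, 0.2089]
orientation: [-180.0, -0.1, 150.9]
force: [0.7, -0.2, -6.1]
opening: 0.0177
gripper_force: 30.0
```

```bash
python3 -m crank '[0,0,0,0,0,-40,0,0,0,0,0,0,0,0,0,0,0,0,0,0,0,0,0,0,0,0,0,0]'
python3 - <<'E'
from h import *
a=eyes.snapshot("scene");b=eyes.snapshot("wrist")
c=cv2.resize(a[20:260,120:440],(640,480))
cv2.imwrite("pics/lift.png",np.hstack([c[:,:480],cv2.resize(b,(320,200))[np.r_[0:200]] if 0 else np.zeros((480,1,3),np.uint8)]))
cv2.imwrite("pics/w2.png",b)
E
```

```text
clock: 4.8
tool_pos: [0.511, -0.216, 0.2461]
orientation: [-180.0, -0.2, 150.9]
force: [-0.1, 0.2, -6.1]
opening: 0.0178
gripper_force: 30.0
```

View pics/lift.png

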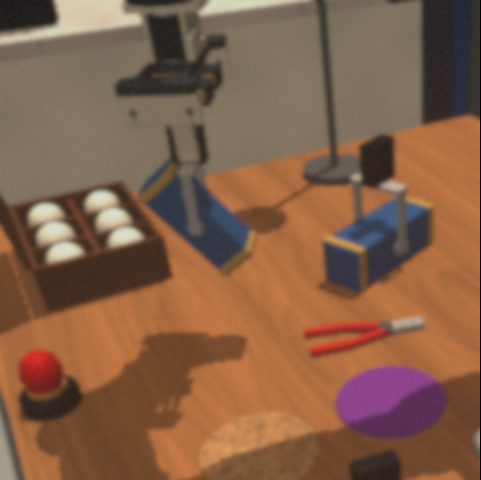

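View pics/w2.png

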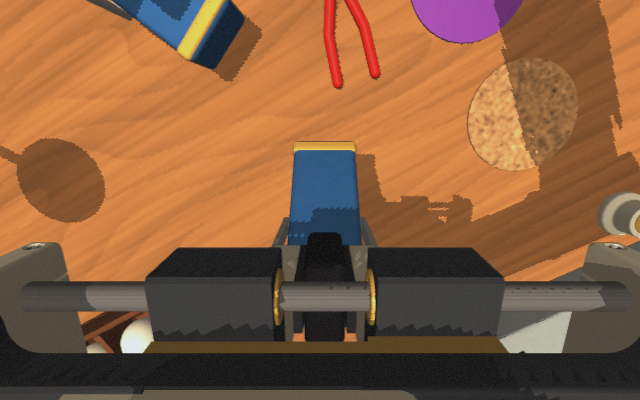

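The scene view shows the right-hand end, towards the robot, low at (235,255). The wrist view shows that same end projecting towards the robot with its band at (325,147). It lies along tool +x, so the hand leans towards tool +x, which is a negative turn about tool y. I am carrying it to the mat now.

```bash
python3 -m crank '[0,0,-0.05,12,21,0,0, 0,0,-0.05,12,22,0,0, 0,0,-0.05,10,22,0,0, 0,0,-0.05,9,23,0,0, 0,0,-0.05,8,23,0,0]'; python3 -m crank '[0,0,-0.05,7,23,0,0, 0,0,-0.05,6,24,0,0, 0,0,-0.05,5,24,0,0, 0,0,-0.05,3,24,0,0, 0,0,-0.05,2,24,0,0]'
python3 - <<'E'
from h import *
for c in("top","scene"):
  eyes.snapshot(c)
  for r in spotter.place_of(c,"mat_centre")[:3]: print(c,r["p"],ray(c,r["location"],.003))
go([.515,.028,.22],[180,0,180])
E
```

```text
clock: 5.52
tool_pos: [0.5088, -0.093, 0.2469]
orientation: [-180.0, -0.1, 165.4]
force: [-0.2, 0.2, -5.1]
opening: 0.0173
gripper_force: 30.0
clock: 6.15
tool_pos: [0.5048, 0.0284, 0.247]
orientation: [-180.0, -0.1, 179.7]
force: [0.9, 0.2, -5.4]
opening: 0.0181
gripper_force: 30.0
top 0.7 [0.39358498 0.02501165 0.003     ]
top 0.51 [0.5623865  0.03336064 0.003     ]
scene 0.94 [0.40050331 0.02327382 0.003     ]
scene 0.89 [0.3039143  0.37867179 0.003     ]
scene 0.84 [0.56883315 0.03220195 0.003     ]
clock 6.35 tcp [0.505 0.028 0.247] rpy [-1.800e+02 -1.000e-01  1.796e+02] q [  25.    4.  -18.    0.  -68. -116.]
turn [-0.001 -0.001 -0.007] shift old axes mm [-10.   0.  27.] new axes [-10.   0.  27.]
```

```bash
python3 -m crank '[0,-0.14,0,-10,2,0,0, 0,-0.14,0,0,0,0,0, 0,-0.14,0,0,0,0,0, 0,-0.14,0,0,0,0,0, 0,-0.14,0,0,0,0,0]'; python3 -m crank '[0,0,0,0,0,0,0, 0,0,0,0,0,0,0]'
python3 - <<'E'
from h import *
o=get_obs();a=eyes.snapshot("scene");cv2.imwrite("pics/lean.png",cv2.resize(a[40:290,130:400],(648,600)))
R=Ro.from_euler("xyz",o["orientation"],degrees=True)
pv=R.apply([0,0,.0774])+o["tool_pos"];print("tilt",np.degrees(np.arccos(-R.as_matrix()[2,2])),"pivot",pv)
for r in spotter.place_of("scene","case_centre"): print(r["p"],r["location"],ray("scene",r["location"],pv[2]))
print("to go in tool axes",1e3*R.inv().apply(np.array([.566,.030,.075])-pv))
E
```

```text
clock: 6.98
tool_pos: [0.5285, 0.0244, 0.2755]
orientation: [179.8, 37.2, 179.3]
force: [20.3, -9.8, 9.1]
opening: 0.018
gripper_force: 30.0
clock: 7.22
tool_pos: [0.5274, 0.022, 0.2724]
orientation: [-179.9, 36.8, 179.3]
force: [0.3, -0.5, -5.3]
opening: 0.0177
gripper_force: 30.0
tilt 36.80994476059381 pivot [0.57375441 0.02138922 0.21047702]
0.95 [306.5, 140.6] [0.40770427 0.02038151 0.21047702]
0.64 [231.1, 163.5] [0.56852828 0.02318216 0.21047702]
to go in tool axes [ 87.46352293   8.61957908 103.75035022]
```

View pics/lean.png

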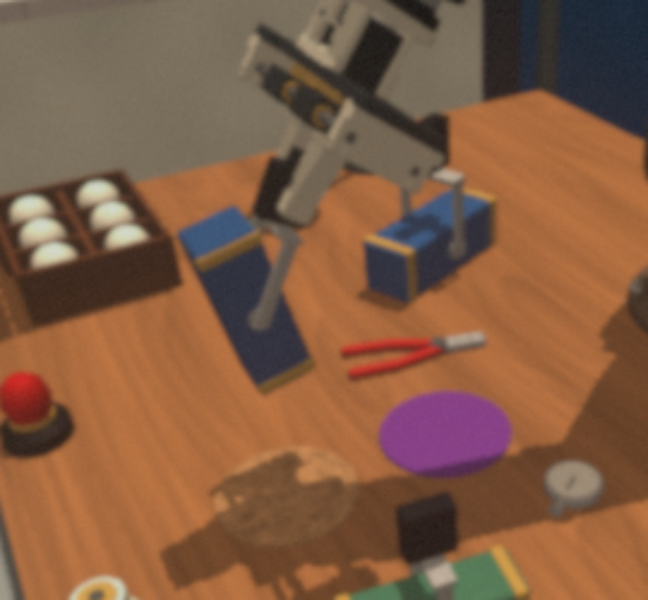

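The lean view shows the case steep but not yet vertical, with its top at crop (225,240) and its bottom at (285,380). I will fit its actual tilt from the picture.

Run:
```python
from h import *
o=get_obs();R=Ro.from_euler("xyz",o["orientation"],degrees=True)
pv=R.apply([0,0,.0774])+o["tool_pos"];print(np.round(o["tool_pos"],4),np.round(o["orientation"],1),np.round(o["joint_pos"],1))
m=eyes.camera_model("scene");Ei=np.linalg.inv(np.array(m["extrinsics"]))
def pj(p):
  q=Ei[:3,:3]@p+Ei[:3,3];return np.array([m["fx"]*q[0]/q[2]+m["cx"],m["fy"]*q[1]/q[2]+m["cy"]])
crop=lambda p:np.round((pj(p)-[130,40])*2.4)
print("pivot px",crop(pv))
y=np.array([0,1,0])*.025
for a in (0,10,20,30):   # bottom end tilted toward robot by a
  c,s=np.cos(np.radians(a)),np.sin(np.radians(a))
  dn=np.array([-s,0,-c])*.07;n=np.array([-c,0,s])*.025
  print(a,*[crop(pv+e*dn+f*n+y) for e in(1,-1) for f in(1,-1)])
```

```text
[0.5276 0.0231 0.2722] [-179.9   36.8  179.4] [  28.7  -16.   -58.3   50.5  -22.4 -162.5]
pivot px [236. 298.]
0 [290. 378.] [231. 398.] [264. 220.] [196. 238.]
10 [303. 368.] [247. 396.] [247. 220.] [181. 249.]
20 [314. 356.] [262. 392.] [229. 223.] [168. 263.]
30 [323. 343.] [277. 385.] [212. 230.] [158. 278.]
```

Joint 3 hit its limit (−58.3), so leaning towards the base is out of reach. I will straighten up, turn the hand so the dipped end points to −y (joint 6 has room that way), and lean there.

```bash
python3 -m crank '[0,0.13,0,0,0,0,0, 0,0.13,0,0,0,0,0, 0,0.13,0,0,0,0,0, 0,0.13,0,0,0,0,0, 0,0.12,0,0,0,0,0]'; python3 -m crank '[0,0,-0.15,0,0,0,0, 0,0,-0.16,0,0,0,0, 0,0,-0.16,0,0,0,0, 0,0,-0.16,0,0,0,0, 0,0,-0.16,0,0,0,0]'; python3 -c "
from h import *
go([.566,-.02,.25],[180,0,-90])"
```

```text
clock: 7.95
tool_pos: [0.5328, 0.0192, 0.2762]
orientation: [-179.7, 2.5, 179.0]
force: [0.1, -0.4, -5.2]
opening: 0.0183
gripper_force: 30.0
clock: 8.57
tool_pos: [0.5323, 0.0187, 0.2755]
orientation: [-177.9, 1.6, -135.4]
force: [0.2, 0.6, -5.3]
opening: 0.018
gripper_force: 30.0
clock 8.575 tcp [0.532 0.019 0.275] rpy [-177.9    1.6 -135.4] q [ 24.   4. -15.   2. -69. -70.]
turn [-0.046  0.012 -0.793] shift old axes mm [  4. -50.  27.] new axes [ 39. -34.  25.]
```

```bash
python3 -m crank '[-0.01,0,-0.16,0,0,0,0, -0.01,0,-0.16,0,0,0,0, -0.01,0,-0.16,0,0,0,0, -0.01,0,-0.16,0,0,0,0, 0,0,-0.15,0,0,0,0]'; python3 -m crank '[0,0,0,13,-11,0,0, 0,0,0,13,-11,0,0, 0,0,0,13,-12,0,0,0,0,0,0,0,0,0,0,0,0,0,0,0,0]'
python3 - <<'E'
from h import *
go([.566,-.02,.25],[180,0,-90])
a=eyes.snapshot("scene");cv2.imwrite("pics/side.png",cv2.resize(a[40:290,130:400],(648,600)))
E
```

```text
clock: 9.2
tool_pos: [0.5324, 0.0187, 0.2754]
orientation: [-179.4, 0.6, -90.2]
force: [-0.7, 0.5, -6.2]
opening: 0.0181
gripper_force: 30.0
clock: 9.82
tool_pos: [0.5667, -0.022, 0.2771]
orientation: [-179.2, 0.6, -90.6]
force: [0.5, -0.5, -5.4]
opening: 0.0184
gripper_force: 30.0
clock 9.825 tcp [ 0.567 -0.022  0.277] rpy [-179.2    0.6  -90.6] q [ 17.   8.  -9.  -0. -72. -18.]
turn [-0.014  0.011 -0.011] shift old axes mm [-2.  1. 27.] new axes [-2.  1. 27.]
```

View pics/side.png

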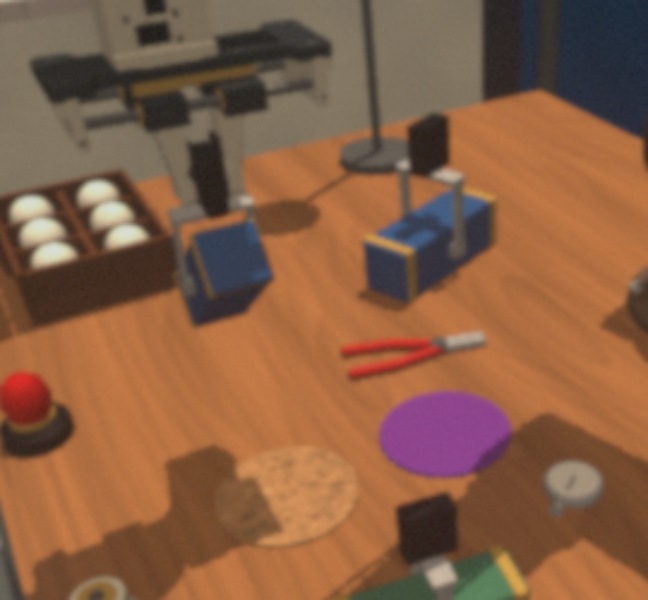

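The side view shows the raised end face at (235,260) facing +y and the dipped end pointing away to −y, as planned. I am leaning now.

```bash
python3 -m crank '[-0.014,-0.09,0,0,0,0,0, 0,-0.1,0,0,0,0,0, 0,-0.1,0,0,0,0,0, 0,-0.1,0,0,0,0,0, 0,-0.1,0,0,0,0,0]'; python3 -m crank '[0,-0.1,0,0,0,0,0, 0,-0.1,0,0,0,0,0,0,0,0,0,0,0,0,0,0,0,0,0,0,0]'
cat > m.py <<'E'
from h import *
import sys
o=get_obs();R=Ro.from_euler("xyz",o["orientation"],degrees=True)
pv=R.apply([0,0,.0774])+o["tool_pos"]
print("tcp",np.round(o["tool_pos"],4),np.round(o["orientation"],1),np.round(o["joint_pos"],1))
print("tilt",np.degrees(np.arccos(-R.as_matrix()[2,2])),"pivot",pv,"to go",1e3*R.inv().apply(np.array([.566,.030,.075])-pv))
a=eyes.snapshot("scene");m=eyes.camera_model("scene");Ei=np.linalg.inv(np.array(m["extrinsics"]))
def pj(p):
  q=Ei[:3,:3]@p+Ei[:3,3];return np.array([m["fx"]*q[0]/q[2]+m["cx"],m["fy"]*q[1]/q[2]+m["cy"]])
c=cv2.resize(a[40:290,130:400],(648,600))
for e,col in ((0,(0,255,0)),):   # upright box hypothesis
  P=[((pj(pv+np.array([i*.025,j*.025,k*.07]))-[130,40])*2.4).astype(int) for i in(-1,1) for j in(-1,1) for k in(-1,1)]
  for u in range(8):
    for b in(1,2,4):
      if not u&b: cv2.line(c,tuple(map(int,P[u])),tuple(map(int,P[u|b])),col,1)
cv2.imwrite(sys.argv[1],c)
E
python3 m.py pics/lean2.png
```

```text
clock: 10.5
tool_pos: [0.5668, -0.0216, 0.2782]
orientation: [-179.9, 28.8, -90.4]
force: [-0.1, 0.2, -6.2]
opening: 0.0181
gripper_force: 30.0
clock: 11.0
tool_pos: [0.5669, -0.022, 0.2777]
orientation: [-179.9, 40.0, -90.5]
force: [0.1, 0.3, -4.5]
opening: 0.0178
gripper_force: 30.0
tcp [ 0.5669 -0.022   0.2777] [-179.9   40.   -90.5] [-11.4  16.8   5.8 -39.2 -88.4  15.4]
tilt 39.99340796269175 pivot [0.56743849 0.02772364 0.2183617 ] to go [ 90.40311146   1.6260539  111.28549328]
```

View pics/lean2.png

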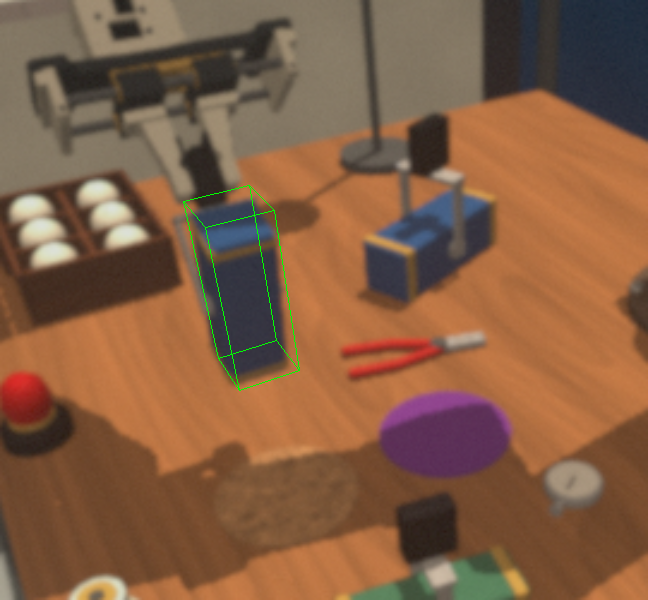

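The overlay shows the case about 10–15° short of upright: its near top edge is at (275,245) where an upright box puts it at (272,211), so the grip has rocked in the pads. I will lean further and measure the case tilt by fitting a box silhouette numerically.

```bash
cat > fit.py <<'E'
from h import *
from scipy.optimize import minimize
o=get_obs();R=Ro.from_euler("xyz",o["orientation"],degrees=True)
pv=R.apply([0,0,.0774])+o["tool_pos"]
print("tool tilt",np.degrees(np.arccos(-R.as_matrix()[2,2])).round(1),"pivot",pv.round(4),"tcp",np.round(o["tool_pos"],4))
def fit(cam):
  a=eyes.snapshot(cam);m=eyes.camera_model(cam);Ei=np.linalg.inv(np.array(m["extrinsics"]))
  K=np.array([[m["fx"],0,m["cx"]],[0,m["fy"],m["cy"]],[0,0,1.]])
  def pj(P):
    q=(Ei[:3,:3]@P.T).T+Ei[:3,3];q=(K@q.T).T;return q[:,:2]/q[:,2:]
  hsv=cv2.cvtColor(a,cv2.COLOR_BGR2HSV)
  M=cv2.inRange(hsv,(95,90,20),(130,255,255))|cv2.inRange(hsv,(20,110,70),(35,255,255))
  c=pj(pv[None])[0].astype(int);w=np.zeros_like(M);cv2.circle(w,tuple(map(int,c)),55,255,-1);M&=w
  n,l,s,cc=cv2.connectedComponentsWithStats(cv2.morphologyEx(M,cv2.MORPH_CLOSE,np.ones((5,5))))
  i=1+np.argmin(np.linalg.norm(cc[1:]-c,axis=1)-s[1:,4]*.02);M=(l==i)
  C=np.array([[i,j,k] for i in(-.025,.025) for j in(-.025,.025) for k in(-.07,.07)])
  def sil(p):
    P=Ro.from_euler("xyz",[p[0],p[3],p[4]] if len(p)>3 else [p[0],0,0],degrees=True).apply(C)+pv
    h=cv2.convexHull(((pj(P)+p[1:3])*16).round().astype(np.int32));z=np.zeros(M.shape,np.uint8)
    cv2.fillConvexPoly(z,h,1,shift=4);return z.astype(bool)
  f=lambda p:1-(sil(p)&M).sum()/(sil(p)|M).sum()
  best=min((minimize(f,[t,0,0],method="Nelder-Mead",options=dict(initial_simplex=[[t,0,0],[t+6,0,0],[t,4,0],[t,0,4]])) for t in(-40,-20,0,20)),key=lambda r:r.fun)
  print(cam,"area",M.sum(),"roll about x",best.x[0].round(1),"px shift",best.x[1:].round(1),"1-IoU",round(best.fun,3))
for c in("scene","top"): fit(c)
E
python3 fit.py; python3 -m crank '[0,-0.1,0,0,0,0,0, 0,-0.09,0,0,0,0,0,0,0,0,0,0,0,0,0,0,0,0,0,0,0,0,0,0,0,0,0,0]'; python3 fit.py
```

```text
tool tilt 40.0 pivot [0.5674 0.0283 0.2188] tcp [ 0.5669 -0.0215  0.2781]
scene area 358 roll about x -60.5 px shift [  1.7 -32.5] 1-IoU 0.742
top area 1199 roll about x -6.5 px shift [4.9 3.2] 1-IoU 0.258
clock: 11.78
tool_pos: [0.5669, -0.021, 0.2785]
orientation: [-179.8, 50.9, -90.2]
force: [0.3, -0.3, -5.4]
opening: 0.0179
gripper_force: 30.0
tool tilt 50.9 pivot [0.5675 0.0391 0.2297] tcp [ 0.5669 -0.021   0.2785]
scene area 318 roll about x -61.7 px shift [-10.5 -24.2] 1-IoU 0.78
top area 1142 roll about x 0.1 px shift [5.3 3.6] 1-IoU 0.295
```

```bash
python3 - <<'E'
s=open('fit.py').read()
i=s.index("  n,l,s,cc");j=s.index("  C=np")
s=s[:i]+'''  L=[r for r in spotter.outline_of(cam,"case_centre") if r["region"].any()]
  r=min(L,key=lambda r:np.linalg.norm(np.argwhere(r["region"]).mean(0)[::-1]-c));M=np.array(r["region"])
  M=cv2.morphologyEx(M.astype(np.uint8),cv2.MORPH_OPEN,np.ones((7,7)))>0
'''+s[j:]
s=s.replace('  print(cam,','  b=a.copy();b[M]=b[M]//2+[0,0,110];v=sil(best.x).astype(np.uint8);cv2.drawContours(b,cv2.findContours(v,0,2)[0],-1,(0,255,0),1);x,y=c;cv2.imwrite("pics/fit_%s.png"%cam,cv2.resize(b[max(0,y-65):y+65,x-65:x+65],(390,390)))\n  print(cam,r["p"],')
open('fit.py','w').write(s)
E
python3 fit.py; python3 -c "
import cv2,numpy as np
cv2.imwrite('pics/both.png',np.hstack([cv2.imread('pics/fit_%s.png'%c) for c in('scene','top')]))"
```

```text
tool tilt 51.0 pivot [0.5674 0.0391 0.2296] tcp [ 0.5668 -0.021   0.2783]
scene 0.7 area 2321 roll about x -40.0 px shift [0. 0.] 1-IoU 1.0
top 0.65 area 1838 roll about x -0.2 px shift [5.4 2.9] 1-IoU 0.31
```

View pics/both.png

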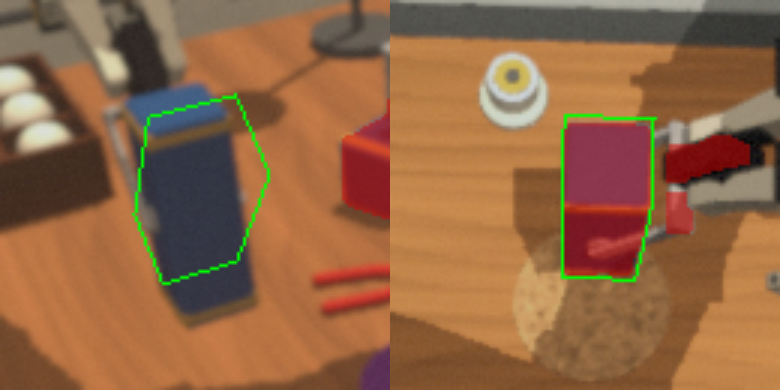

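The composite (scene and top with the fit) shows the case essentially upright. In the top view the box outline fits with 0° roll, over the cork mat at composite (590,305). The tool is at 51° while the case is vertical, so the pivot is near (0.565, 0.027, 0.219). I am lowering it.

```bash
python3 -m crank '[0,-0.03,0,0,0,0,0, 0,0,0,21,0,16,0, 0,0,0,21,0,16,0, 0,0,0,21,0,16,0, 0,0,0,21,0,16,0]'; python3 -m crank '[0,0,0,16,0,12,0,0,0,0,0,0,0,0,0,0,0,0,0,0,0]'; python3 fit.py
```

```text
clock: 12.7
tool_pos: [0.567, -0.0217, 0.1708]
orientation: [-179.9, 52.8, -90.5]
force: [0.3, 0.6, -5.6]
opening: 0.0179
gripper_force: 30.0
clock: 13.08
tool_pos: [0.5674, -0.0219, 0.1526]
orientation: [-179.8, 52.7, -90.4]
force: [-0.5, -0.3, -5.1]
opening: 0.0178
gripper_force: 30.0
tool tilt 52.7 pivot [0.568  0.0397 0.1058] tcp [ 0.5674 -0.0219  0.1526]
scene 0.82 area 2298 roll about x -1.8 px shift [-2.5  2.1] 1-IoU 0.159Traceback (most recent call last):
  File "fit.py", line 26, in <module>
    for c in("scene","top"): fit(c)
                             ~~~^^^
  File "fit.py", line 15, in fit
    r=min(L,key=lambda r:np.linalg.norm(np.argwhere(r["region"]).mean(0)[::-1]-c));M=np.array(r["region"])
ValueError: min() iterable argument is empty
```

```bash
python3 -m crank '[0,0,0,4.8,0,3.6,0,0,0,0,4.8,0,3.6,0,0,0,0,0,0,0,0]'; for i in 1 2; do python3 -m crank '[0,0,0,1.6,0,1.2,0,0,0,0,0,0,0,0]'; done
```

```text
clock: 13.65
tool_pos: [0.5665, -0.0215, 0.1391]
orientation: [179.9, 52.8, -90.6]
force: [-0.1, 1.2, -4.9]
opening: 0.0175
gripper_force: 30.0
clock: 13.9
tool_pos: [0.5669, -0.0217, 0.1378]
orientation: [-179.9, 52.8, -90.5]
force: [0.7, 0.7, -5.3]
opening: 0.0185
gripper_force: 30.0
clock: 14.15
tool_pos: [0.5668, -0.0217, 0.1358]
orientation: [-179.9, 52.8, -90.5]
force: [-0.0, -0.3, -5.3]
opening: 0.0177
gripper_force: 30.0
```

```bash
python3 -m crank '[0,0,0,1.6,0,1.2,0,0,0,0,0,0,0,0]'; python3 -m crank '[0,0,0,1.6,0,1.2,0,0,0,0,0,0,0,0]'
```

```text
clock: 14.4
tool_pos: [0.567, -0.0216, 0.1342]
orientation: [-179.9, 52.8, -90.4]
force: [1.0, 0.2, -2.8]
opening: 0.0176
gripper_force: 30.0
clock: 14.65
tool_pos: [0.5671, -0.0218, 0.1338]
orientation: [-179.7, 52.8, -90.2]
force: [-1.1, -2.4, 8.6]
opening: 0.0178
gripper_force: 30.0
```

```bash
python3 -m crank '[0,0,0,-0.6,0,-0.5,0,0,0,0,0,0,0,0]'; python3 fit.py 2>&1 | grep -v File
```

```text
clock: 14.9
tool_pos: [0.5671, -0.0218, 0.1338]
orientation: [-179.8, 52.8, -90.3]
force: [0.0, -3.0, 6.7]
opening: 0.0179
gripper_force: 30.0
tool tilt 52.8 pivot [0.5677 0.0398 0.087 ] tcp [ 0.5671 -0.0218  0.1338]
scene 0.93 area 2130 roll about x -2.0 px shift [-2.   1.1] 1-IoU 0.157
Traceback (most recent call last):
ValueError: min() iterable argument is empty
```

```bash
python3 -m crank '[0,0,0,-0.7,0,-0.5,0,0,0,0,0,0,0,0]'
python3 - <<'E'
from h import *
for c in("scene","top"):
  eyes.snapshot(c)
  for t in("case_centre","mat_centre"):
    for r in spotter.place_of(c,t): print(c,t,round(r["p"],2),ray(c,r["location"],.073 if t[0]=="c" else .003).round(3))
E
```

```text
clock: 15.35
tool_pos: [0.5671, -0.0218, 0.1339]
orientation: [-179.9, 52.8, -90.4]
force: [-0.9, -2.5, 4.2]
opening: 0.0182
gripper_force: 30.0
scene case_centre 0.95 [0.573 0.029 0.073]
scene mat_centre 0.88 [0.566 0.027 0.003]
scene mat_centre 0.63 [0.394 0.023 0.003]
scene mat_centre 0.6 [0.297 0.374 0.003]
top mat_centre 0.9 [0.294 0.374 0.003]
```

```bash
python3 -m crank '[0,0,0,0,0,0,0.3,0,0,0,0,0,0,0.35,0,0,0,0,0,0,0.4]'; python3 -m crank '[0,0,0,0,0,0,0.5,0,0,0,0,0,0,0.5,0,0,0,0,0,0,0.5,0,0,0,0,0,-10,0.5,0,0,0,0,0,-20,0.5]';python3 -m crank '[0,0,0,0,0,-30,0.5,0,0,0,0,0,-30,0.5,0,0,0,0,0,-30,0.5]'
python3 - <<'E'
from h import *
print(get_obs()["orientation"])
for c in("scene","top"):
  eyes.snapshot(c)
  for t,z in(("case_centre",.073),("handle_grip",.144),("green_centre",.025)):
    for r in spotter.place_of(c,t): print(c,t,round(r["p"],2),np.round(r["location"]),ray(c,r["location"],z).round(3))
E
python3 fit.py
```

```text
clock: 16.02
tool_pos: [0.5667, -0.0216, 0.1332]
orientation: [-180.0, 52.8, -90.5]
force: [0.7, -0.6, 0.7]
opening: 0.0338
gripper_force: 0.0
clock: 16.65
tool_pos: [0.5664, -0.0461, 0.1522]
orientation: [-180.0, 52.8, -90.5]
force: [-0.1, -0.2, -0.2]
opening: 0.0438
gripper_force: 0.0
clock: 17.02
tool_pos: [0.5659, -0.1194, 0.2077]
orientation: [-179.9, 52.7, -90.4]
force: [0.0, 1.0, -0.5]
opening: 0.0438
gripper_force: 0.0
[-179.85728492   52.69670226  -90.41612586]
scene case_centre 0.98 [240. 222.] [0.573 0.024 0.073]
scene case_centre 0.91 [309. 138.] [ 0.274 -0.222  0.073]
scene handle_grip 0.95 [229. 179.] [ 0.566 -0.031  0.144]
scene handle_grip 0.92 [307.  97.] [ 0.214 -0.334  0.144]
scene green_centre 0.97 [311. 298.] [0.526 0.237 0.025]
top case_centre 0.81 [331. 140.] [0.569 0.03  0.073]
top handle_grip 0.58 [361. 132.] [ 0.566 -0.029  0.144]
top green_centre 0.94 [242. 159.] [0.529 0.24  0.025]
tool tilt 52.8 pivot [ 0.5662 -0.0551  0.1591] tcp [ 0.5657 -0.1168  0.2059]
scene 0.83 area 2262 roll about x -5.4 px shift [19.2 52.8] 1-IoU 0.164
top 0.87 area 1429 roll about x 10.2 px shift [-34.7   7.7] 1-IoU 0.345
```

```bash
python3 -m crank '[0,0,0,0,0,-40,0.5,0,0,0,0,0,-40,0.5,0,0,0,0,0,0,0.5,0,0,0,0,0,0,0.5]'; sed 's/^pv=.*/pv=np.array([.570,.028,.073])/' fit.py > fit2.py; python3 fit2.py
```

```text
clock: 18.12
tool_pos: [0.5653, -0.1804, 0.2541]
orientation: [-180.0, 52.8, -90.5]
force: [0.2, 0.4, -0.1]
opening: 0.0441
gripper_force: 0.0
tool tilt 52.8 pivot [0.57  0.028 0.073] tcp [ 0.5653 -0.1804  0.2541]
scene 0.61 area 2181 roll about x 3.2 px shift [ 0.1 -2.5] 1-IoU 0.162
top 0.8 area 1418 roll about x 15.1 px shift [5.  1.2] 1-IoU 0.338
```

```bash
python3 -c "
from plant import ctrl
print(ctrl.close_job())"
```

```text
the job is handed in; nothing more can be done
None
```

I lifted the small blue case by its handle; the end towards the robot dipped, and I stood it on that end on the small cork mat and let go. My last measurements put it within about 10 mm of the mat's centre, the green case has not moved, and I handed the job in at about 18 s with the robot clear; no verdict came back.

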